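Turn the upside-down heel over into the tray

TASK

Of the three heel blocks on the bench, one lies upside down, with its brass-tacked black tread against the bench. Turn that one over and lay it flat in the shallow wooden tray with the tacked tread facing up; you may stand it on its straight end in the tray and tip it over, but do not drop it from a height. Leave the other two heels where they are.

Things in the scene. Friction and masses are not known exactly. Their poses are not given: they have to be found in the camera images.
- heel_a_mid (a point): Centre, half-way up, of the heel block that lies upside down. All three heels are alike: a flat D-shaped block of stacked leather, 62 mm wide (own x), 65 mm long (own y), 24.5 mm thick (own z), 35 to 70 g. Own +z points out of the tread, the black rubber face with seven brass tack heads; the opposite face is bare leather. At the start +z points down.
- heel_a_breast (a point): Middle of the same heel's breast, its straight end face: 56 mm wide, 24.5 mm high, square to both flat faces, 32 mm from the centre along own +y; stood on it, the block stays up until pushed over. It starts towards the robot's right, within 35 degrees; the other end is round. The two sides (x = +-30 mm at the centre, tapering together about 5 degrees towards the breast) are good to grip. Axes as heel_a_mid.
- heel_b_mid (a point): Centre of the second heel block, the same in shape and size; it lies tread up (+z up) and must be left alone.
- heel_c_mid (a point): Centre of the third heel block, the same in shape and size; it lies tread up (+z up) and must be left alone. Also on the bench, not listed: a tall cubby with a shelf over it at the far right (keep the arm clear of it), low hand tools to the right of the heels and a flat dish near the tray.
- tray_floor (a point): Centre of the inner floor of the shallow wooden tray, which is fixed on the bench. The floor is 5 mm above the bench and measures 110 mm (tray x, its long way, pointing ahead and to the right, 30 to 72 degrees to the right of straight ahead) by 90 mm (tray y) inside; the rim is 6 mm thick and its top is 8 mm above the floor. z points up.
Mind the look-alikes: they are no part of the job. Leave any pink look-alike of the part that bears heel_a_mid alone.

How it is judged:
By the outcome, as a careful person would: the job done as asked, in the order asked, and still so for the second after the job is handed in, with the robot touching nothing.
It also fails if it takes over 62 s, if anything falls off the work surface, if the arm or the gripper's body presses on something with over 40 N, if the wrist force passes 120 N, or if a joint passes its speed limit or range.

ROBOT

A 6-joint arm with a two-finger parallel gripper is mounted at the origin on a cart in front of the work surface, level with it; the furniture and walls round the work are solid. World frame = base frame: x ahead of the robot, y to its left, z up, the work surface at z = 0. Lengths are in m, angles in rad, forces in N, time in s.
With the tool pointing down it reaches from about 0.3 to 0.875 m from the base axis. Payload 6.4 kg.
Tool frame: the origin (TCP) lies between the finger pads; the fingertips stand 25 mm ahead of it and the grasp point (between the pads) lies 6 mm ahead of it; z points along the fingers, y is the line along which they close (so a half turn about z gives the same grasp; the last joint's range is limited). The gripper opens to 85 mm and grips with 20 to 120 N. Pads are 22 mm wide; open, the fingers measure 114 mm over their backs; the gripper's body (76 mm by 85 mm) begins 54 mm behind the grasp point. The pads swing forward as they close: fully open they stand 13 mm farther back than shut.
Start: joints at [0.942, 0.181, 1.607, -0, 1.354, -0.206], TCP at [0.236, 0.524, 0.256] pointing down, gripper open.
Joint ranges: [-2.99, 2.99], [-0.89, 2.07], [0.3, 2.58], [-1.14, 4.28], [0, 2.63], [-3.12, 3.12]. Speed limits (rad/s): [2.57, 2.57, 3.01, 3.14, 3.14, 3.14].

INTERFACE

Orientations are given as a unit quaternion [w, x, y, z].
In Python, from bench import ctrl gives the robot as it stands.
- The arm moves only by the tool servo_tool, never from a script. Its argument "series" is text: rows parted by semicolons, each of 7 numbers parted by spaces: the gripper command: -1 is fully open, 1 is shut, values between are in proportion, then the shift along the tool's x, y, z in m, then the turn, a rotation vector about the tool's x, y, z in degrees. A call has 1 to 12 rows; each row is the pose to reach, as a shift and turn from the pose commanded when the call began, along the tool's axes at that moment; what a row does not reach only later rows make up. A row lasts 1/12 s, in which the tool goes at most 41.7 mm and 7.16 degrees, less where a joint would pass 70% of its speed; a pose out of reach is approached as far as the arm can. A call with a gripper value outside its range is refused whole. The fingers move at their own pace and stop on an object; the grip force is fixed at half the most. Time passes only in rows, so rows that repeat a pose let the fingers close. It gives the time, the measured TCP pose, the force, the opening and the grip force at its end, in the units of the state.
- ctrl.get_obs(): the state, without advancing time (a new reading comes with each control period).
- ctrl.camera(name): name is "side" or "top"; returns a dict with "img" (400x640x3 uint8, red, green, blue), "z_map" (400x640 float32, m along the optical axis (not along the pixel's ray), 0 where there is no reading), "fovy" (degrees; the focal length in pixels is half the picture's height over the tangent of half this angle, whatever the lens; pixels are square), "cx", "cy" (the principal point, pixels), "extrinsics" (4x4, takes a point from camera to world coordinates). Camera axes: x right, y down, z forward; pixel columns grow to the right and rows downward; lengths in m; the calibration is good to about 2 mm. A picture is of the moment at which its call begins.
- ctrl.hand_in(): hands the job in; it is judged then, once.
The state is a dict: "time_s": time; "q": joint angles; "dq": joint speeds; "joint_efforts": joint torques, N m; "eef_pos": TCP position; "eef_rot": TCP orientation; "wrist_force": force on the tool from outside, world axes, zero at the start; "torque": the same for the moment, N m; "opening": opening from 0.0 (shut) to 1.0 (fully open); "grasp_force": force on a finger pad.
Only numpy, scipy, OpenCV 4.12 (cv2) and the standard library are available. Lean on these libraries where they do the work, as an engineer would, in place of code of your own. Each camera call takes 0.05 s, during which the arm holds its last target. There are 200 camera calls.

## Working session

There is one attempt and no reset: what is moved stays moved. The work goes in short steps, Python scripts to look and compute and a tool call to move; the robot and the scene stay as the last step left them, time stands still between calls to the robot, and variables do not carry over. Pictures are saved under pics/ and viewed, at most 10 in all, crops included, and the job is handed in when it is done.

Besides the shell and the picture viewer there is one more tool, called as name(argument=value, ...) on one line, values as JSON. servo_tool: Moves the arm, as the interface text tells. Its arguments: {"type":"object","properties":{"series":{"type":"string"}},"required":["series"]}

```bash
ls; mkdir -p pics
cat > h.py <<'E'
import numpy as np, cv2
from bench import ctrl
def cam(n):
    c=ctrl.camera(n); c['f']=200/np.tan(np.radians(c['fovy'])/2); c['E']=np.array(c['extrinsics']); return c
def save(img,p): cv2.imwrite(p,cv2.cvtColor(np.ascontiguousarray(img),cv2.COLOR_RGB2BGR))
def ray(c,u,v,z):
    uv=np.atleast_2d(np.c_[u,v]).astype(float)
    d=np.c_[(uv[:,0]-c['cx'])/c['f'],(uv[:,1]-c['cy'])/c['f'],np.ones(len(uv))]@c['E'][:3,:3].T
    o=c['E'][:3,3]; return o+d*((z-o[2])/d[:,2])[:,None]
def cloud(c):
    v,u=np.mgrid[:400,:640]; z=c['z_map']
    P=np.stack([(u-c['cx'])/c['f']*z,(v-c['cy'])/c['f']*z,z],-1)
    return P@c['E'][:3,:3].T+c['E'][:3,3]
E
python3 - <<'E'
from h import *
for n in('top','side'):
    c=cam(n); save(c['img'],f'pics/{n}0.png'); print(n,c['E'].round(3).tolist(),c['fovy'],c['cx'],c['cy'])
print(ctrl.get_obs())
E
```

```text
pics
top [[-0.006, -0.98, 0.2, 0.19], [-1.0, 0.007, 0.003, 0.006], [-0.005, -0.2, -0.98, 1.578], [0.0, 0.0, 0.0, 1.0]] 44.012541052874305 319.95079219732617 197.96166939398216
side [[0.007, 0.712, -0.702, 1.21], [1.0, -0.006, 0.004, 0.007], [-0.001, -0.702, -0.712, 0.788], [0.0, 0.0, 0.0, 1.0]] 51.968749748851884 320.41588618851375 204.55973662335296
{'time_s': 0.1, 'q': array([ 9.41713773e-01,  1.81470123e-01,  1.60793085e+00,  6.97945223e-06,
        1.35380069e+00, -2.06318171e-01]), 'dq': array([-0.00124486, -0.00252406, -0.00336209,  0.00061062, -0.00152163,
       -0.00018238]), 'joint_efforts': array([-4.05963237e-04, -4.45879161e+01, -3.52239990e+01, -2.81006060e-04,
        4.09716638e-03, -1.39284066e-05]), 'eef_pos': array([0.23562282, 0.52399275, 0.25546128]), 'eef_rot': array([-3.29468755e-04,  2.09812196e-01,  9.77741374e-01, -7.33953146e-04]), 'wrist_force': array([ 0.09903259, -0.44981374, -0.44172829]), 'torque': array([-0.01601834, -0.02443894,  0.03235237]), 'grasp_force': 0.0, 'opening': 0.9978984130322062}
```

View pics/top0.png

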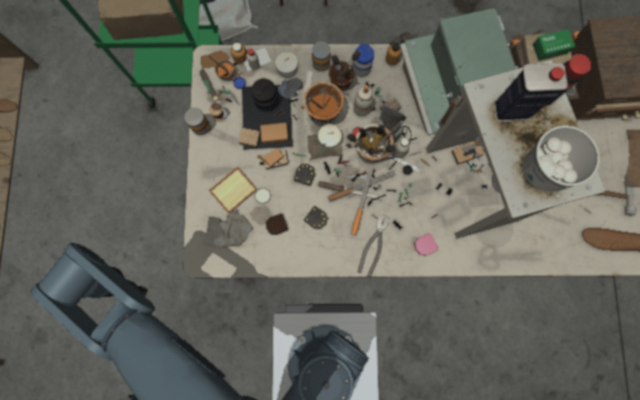

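View pics/side0.png

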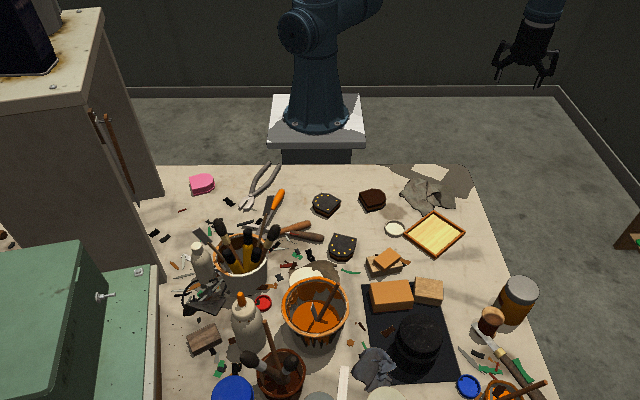

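Candidates: the dark-brown block with no tacks at top (277,224) / side (373,200); tacked blocks at top (316,216) and (304,174), side (326,204) and (342,246); pink look-alike at top (427,244). The bare brown one fits heel_a. I'll check it in a close crop and measure.

Run:
```python
from h import *
S=cam('side');T=cam('top')
a=cv2.resize(S['img'][170:280,290:480],None,fx=4,fy=4,interpolation=cv2.INTER_CUBIC)
b=cv2.resize(T['img'][150:260,190:340],None,fx=4,fy=4,interpolation=cv2.INTER_CUBIC)
save(a,'pics/s1.png');save(b,'pics/t1.png')
for n,c,(u0,u1,v0,v1) in(('S',S,(290,480,180,270)),('T',T,(200,335,160,240))):
    P=cloud(c); hsv=cv2.cvtColor(c['img'],cv2.COLOR_RGB2HSV)
    roi=np.zeros((400,640),bool);roi[v0:v1,u0:u1]=1
    m=(roi&(P[...,2]>.017)&(P[...,2]<.04)).astype(np.uint8)
    k,l,st,ce=cv2.connectedComponentsWithStats(m)
    for i in range(1,k):
        if st[i,4]>40:
            Q=P[l==i]; q=Q[Q[:,2]>.02]
            print(n,st[i],ce[i].round(),Q.mean(0).round(4),np.median(q[:,2]).round(4),cv2.minAreaRect((q[:,:2]*1000).astype(np.float32)),c['img'][l==i].mean(0).round())
    m=(roi&(hsv[...,0]>18)&(hsv[...,0]<35)&(hsv[...,1]>75)&(hsv[...,2]>140)).astype(np.uint8)
    cs=max(cv2.findContours(m,0,1)[0],key=cv2.contourArea)
    w=ray(c,cs[:,0,0],cs[:,0,1],.005)
    print('tray',cv2.contourArea(cs),cv2.minAreaRect((w[:,:2]*1000).astype(np.float32)))
```

```text
S [399 180  42  26 650] [419. 192.] [0.4131 0.2757 0.026 ] 0.0257 ((409.3621826171875, 278.3677978515625), (107.6547622680664, 83.49838256835938), 82.32601928710938) [109. 101.  83.]
S [359 189  27  19 367] [373. 197.] [0.4289 0.151  0.0229] 0.0232 ((425.57470703125, 153.11480712890625), (61.04621124267578, 63.72488784790039), 21.792110443115234) [50. 28. 15.]
S [312 193  29  21 398] [325. 202.] [0.4473 0.0242 0.0232] 0.0235 ((443.97698974609375, 22.224864959716797), (67.13768005371094, 63.354148864746094), 53.48847961425781) [67. 59. 48.]
S [290 220  21  15  80] [298. 225.] [ 0.5244 -0.0448  0.019 ] 0.0206 ((524.7918701171875, -47.30865478515625), (15.716011047363281, 52.54521179199219), 41.601444244384766) [144.  91.  51.]
S [297 231  26   8 101] [310. 234.] [ 0.5544 -0.0141  0.0188] 0.0209 ((556.5315551757812, -14.208284378051758), (42.95100784301758, 9.07946491241455), 80.42999267578125) [97. 73. 53.]
S [328 233  29  25 519] [342. 245.] [0.5925 0.0612 0.0233] 0.0236 ((592.1787109375, 61.036773681640625), (60.48571014404297, 67.88862609863281), 72.36982727050781) [64. 57. 46.]
S [
[... 983 characters left out ...]
9258), 82.22666931152344) [95. 84. 72.]
T [303 205  24  24 353] [315. 217.] [0.445  0.0263 0.0253] 0.0255 ((443.8280029296875, 24.86834144592285), (65.37216186523438, 61.68246078491211), 52.513553619384766) [83. 79. 70.]
T [265 213  22  21 332] [275. 224.] [0.4261 0.1538 0.0251] 0.0254 ((425.5855712890625, 156.09506225585938), (58.862693786621094, 62.96108627319336), 18.830917358398438) [65. 51. 41.]
T [222 215  31  25 491] [238. 228.] [0.4124 0.2723 0.0275] 0.0273 ((412.4364013671875, 271.01763916015625), (87.49504089355469, 77.44011688232422), 84.53546142578125) [107. 104.  95.]
tray 888.5 ((541.9141845703125, 295.97015380859375), (91.53929138183594, 111.8438720703125), 41.044986724853516)
```

View pics/s1.png

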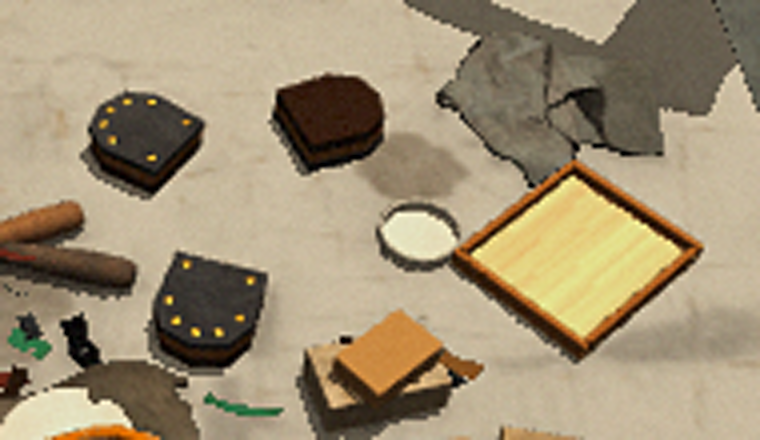

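View pics/t1.png

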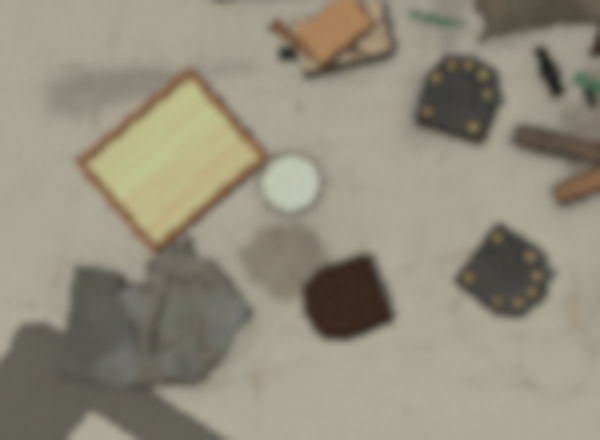

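The crop confirms it. The bare brown block has its straight end to the robot's right, with own +y about 70° right of ahead, and its centre at about (0.4256, 0.1545). The tray centre is (0.541, 0.2955) with its long axis at −49°. 

Plan:
1. Grip the sides with the tool tilted 35° towards the breast.
2. Turn 90° about the closing axis and stand the block in the tray.
3. Push it over.

```bash
cat >> h.py <<'E'
from scipy.spatial.transform import Rotation as Ro
def pose():
    o=ctrl.get_obs(); q=o['eef_rot']; return o,Ro.from_quat([q[1],q[2],q[3],q[0]]),np.array(o['eef_pos'])
def tool(yaw_y,tilt):
    "tool y at azimuth yaw_y, tilt (deg) about tool y from straight down; + swings z towards tool x (az yaw_y+90)"
    a=np.radians(yaw_y); y=np.array([np.cos(a),np.sin(a),0]); z=np.array([0,0,-1.]); x=np.cross(y,z)
    return Ro.from_matrix(np.c_[x,y,z])*Ro.from_rotvec([0,tilt,0],degrees=True)
def goal(R,G,back=0,base=None):
    "grasp point G, backed off along tool z; from base (R,p) or the present pose"
    if base is None: o,R0,p0=pose()
    else: R0,p0=base
    p=np.array(G)-(.006+back)*R.as_matrix()[:,2]
    print('shift',(R0.inv().apply(p-p0)).round(4),'turn',(R0.inv()*R).as_rotvec(degrees=True).round(2),'p',p.round(4)); return R,p
E
python3 - <<'E'
from h import *
R=tool(20.3,-35); print(R.as_matrix().round(2))
b=goal(R,[.4256,.1545,.022],.09)
goal(R,[.4256,.1545,.022],0,b)
E
```

```text
[[-0.28  0.94  0.2 ]
 [ 0.77  0.35 -0.54]
 [-0.57  0.   -0.82]]
shift [-0.2862 -0.2198  0.1553] turn [ 13.82 -33.11  44.04] p [0.4065 0.2061 0.1006]
shift [ 0.   -0.    0.09] turn [0. 0. 0.] p [0.4244 0.1577 0.0269]
```

servo_tool(series="-0.75 -0.286 -0.220 0.155 13.8 -33.1 44.0;-0.75 -0.286 -0.220 0.155 13.8 -33.1 44.0;-0.75 -0.286 -0.220 0.155 13.8 -33.1 44.0;-0.75 -0.286 -0.220 0.155 13.8 -33.1 44.0;-0.75 -0.286 -0.220 0.155 13.8 -33.1 44.0;-0.75 -0.286 -0.220 0.155 13.8 -33.1 44.0;-0.75 -0.286 -0.220 0.155 13.8 -33.1 44.0;-0.75 -0.286 -0.220 0.155 13.8 -33.1 44.0;-0.75 -0.286 -0.220 0.155 13.8 -33.1 44.0;-0.75 -0.286 -0.220 0.155 13.8 -33.1 44.0;-0.75 -0.286 -0.220 0.155 13.8 -33.1 44.0;-0.75 -0.286 -0.220 0.155 13.8 -33.1 44.0")

```text
time_s: 1.2
eef_pos: [0.4063, 0.2056, 0.1008]
eef_rot: [0.246, 0.546, 0.782, -0.172]
wrist_force: [0.1, -0.4, 0.8]
opening: 0.876
grasp_force: 0.0
```

servo_tool(series="-0.75 0 0 0 0 0 0;-0.75 0 0 0 0 0 0;-0.75 0 0 0 0 0 0")

```text
time_s: 1.45
eef_pos: [0.4066, 0.2077, 0.102]
eef_rot: [0.247, 0.544, 0.783, -0.17]
wrist_force: [0.3, -0.4, -0.5]
opening: 0.874
grasp_force: 0.0
```

Run:
```python
from h import *
o=pose()[0]; print(o['q'].round(3),o['eef_pos'],o['wrist_force'].round(1),o['opening'])
goal(tool(20.3,-35),[.4256,.1545,.022],0.09)
S=cam('side'); save(cv2.resize(S['img'][100:260,290:480],None,fx=4,fy=3.75),'pics/s2.png')
```

```text
[ 0.574  0.323  1.916 -0.661  1.145  0.574] [0.40660004 0.20765718 0.10200484] [ 0.3 -0.4 -0.5] 0.8735110734089515
shift [-0.0004 -0.0006  0.0019] turn [ 0.2  -0.08  0.03] p [0.4065 0.2061 0.1006]
```

View pics/s2.png

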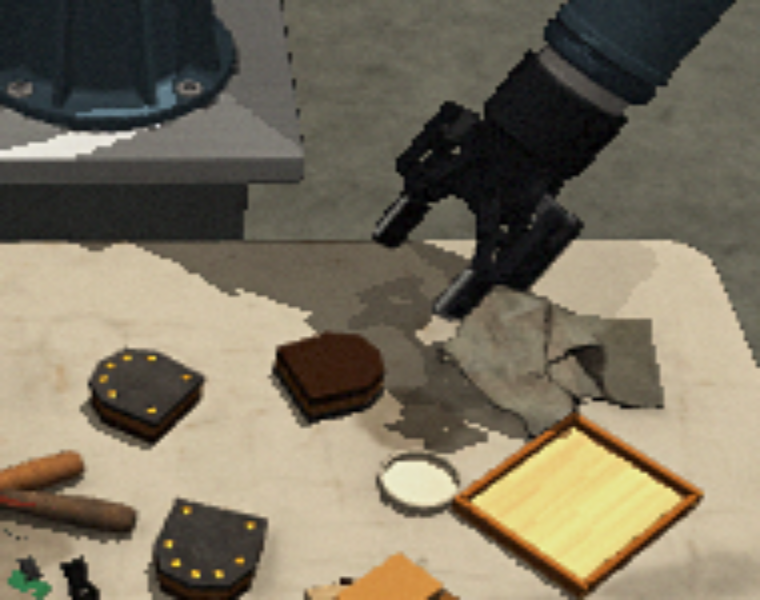

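The gripper is lined up behind the round end, with fingers at crop (390,235) and (455,300) pointing at the heel at (330,375). Advancing.

servo_tool(series="-0.75 0 0 0.03 0 0 0;-0.75 0 0 0.055 0 0 0;-0.75 0 0 0.07 0 0 0;-0.75 0 0 0.08 0 0 0;-0.75 0 0 0.086 0 0 0;-0.75 0 0 0.09 0 0 0;-0.75 0 0 0.092 0 0 0;-0.75 0 0 0.092 0 0 0")

```text
time_s: 2.17
eef_pos: [0.4252, 0.1573, 0.0262]
eef_rot: [0.247, 0.545, 0.783, -0.171]
wrist_force: [-0.4, -0.1, 1.0]
opening: 0.876
grasp_force: 0.0
```

Run:
```python
from h import *
o=pose()[0]; print(o['q'].round(3),o['eef_pos'],o['wrist_force'].round(1),o['opening'])
goal(tool(20.3,-35),[.4256,.1545,.022],0)
S=cam('side'); save(cv2.resize(S['img'][130:250,290:450],None,fx=5,fy=5,interpolation=cv2.INTER_CUBIC),'pics/s3.png')
```

```text
[ 0.464  0.449  1.965 -0.767  0.962  0.636] [0.42516848 0.15734236 0.02617701] [-0.4 -0.1  1. ] 0.8759746502085985
shift [ 0.0001 -0.0006 -0.001 ] turn [ 0.11 -0.05 -0.01] p [0.4244 0.1577 0.0269]
```

View pics/s3.png

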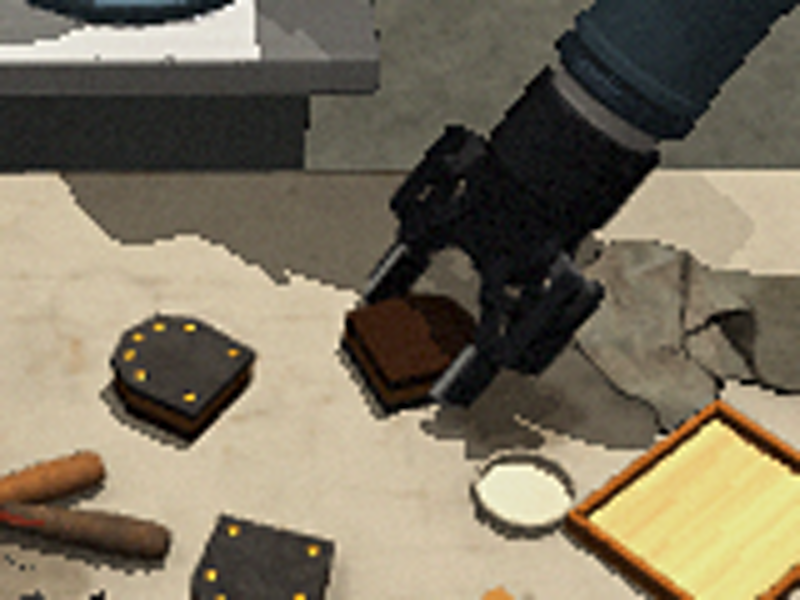

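The fingers straddle the heel (tips at crop (375,290) and (450,395)) with no contact. Backing off 2 mm and closing.

servo_tool(series="-0.6 0 0 -0.002 0 0 0;-0.4 0 0 -0.002 0 0 0;0 0 0 -0.002 0 0 0;0.5 0 0 -0.002 0 0 0;1 0 0 -0.002 0 0 0;1 0 0 -0.002 0 0 0;1 0 0 -0.002 0 0 0;1 0 0 -0.002 0 0 0;1 0 0 -0.002 0 0 0")

```text
time_s: 2.97
eef_pos: [0.425, 0.1587, 0.0287]
eef_rot: [0.247, 0.545, 0.783, -0.171]
wrist_force: [-2.8, 3.0, 6.8]
opening: 0.675
grasp_force: 64.1
```

Run:
```python
from h import *
o,R,p=pose(); print(o['q'].round(3),p.round(4),o['wrist_force'].round(1),o['opening'],o['grasp_force'])
print('grasp',(p+.006*R.as_matrix()[:,2]).round(4), R.as_matrix().round(3).tolist())
```

```text
[ 0.467  0.444  1.964 -0.764  0.967  0.635] [0.425  0.1587 0.0287] [-2.8  3.   6.8] 0.6748907121994752 64.06948454356552
grasp [0.4262 0.1555 0.0238] [[-0.284, 0.937, 0.201], [0.769, 0.348, -0.537], [-0.573, 0.003, -0.819]]
```

```bash
cat >> h.py <<'E'
h=np.array([np.cos(np.radians(-49)),np.sin(np.radians(-49)),0]); TC=np.array([.541,.2955,.005])
E
python3 - <<'E'
from h import *
o,R0,p0=pose()
a=np.radians(20.3-90); hy=np.array([np.cos(a),np.sin(a),0]); hz=np.array([0,0,-1.]); hx=np.cross(hy,hz)
Rh=Ro.from_matrix(np.c_[hx,hy,hz]); ph=np.array([.4256,.1545,.0123])
rel=R0.inv()*Rh; prel=R0.inv().apply(ph-p0)   # heel in tool
np.savez('rel.npz',q=rel.as_quat(),p=prel); print('prel',prel.round(4))
def st(up):
    y=np.array([0,0,-1.]); z=-h; R=Ro.from_matrix(np.c_[np.cross(y,z),y,z])*rel.inv()
    p=TC-.035*h+[0,0,.0325+up]; return R, p-R.apply(prel)
print('up',R0.inv().apply([0,0,.1]).round(4))
b=(R0,p0)
for up in(.09,.002):
    R,p=st(up); print((R0.inv().apply(p-b[1]) if b[0] is R0 else b[0].inv().apply(p-b[1])).round(4),(b[0].inv()*R).as_rotvec(degrees=True).round(2),p.round(4)); b=(R,p)
E
```

```text
prel [ 0.006  -0.001   0.0158]
up [-0.0573  0.0003 -0.0819]
[ 0.0277  0.1509 -0.1446] [  4.04  88.99 -22.37] [0.5295 0.3102 0.1317]
[-0.0721 -0.0001  0.0504] [0. 0. 0.] [0.5295 0.3102 0.0437]
```

servo_tool(series="1 -0.029 0 -0.041 0 0 0;1 -0.057 0 -0.082 0 0 0;1 -0.057 0 -0.082 0 0 0;1 0.028 0.151 -0.145 4.0 89.0 -22.4;1 0.028 0.151 -0.145 4.0 89.0 -22.4;1 0.028 0.151 -0.145 4.0 89.0 -22.4;1 0.028 0.151 -0.145 4.0 89.0 -22.4;1 0.028 0.151 -0.145 4.0 89.0 -22.4;1 0.028 0.151 -0.145 4.0 89.0 -22.4;1 0.028 0.151 -0.145 4.0 89.0 -22.4;1 0.028 0.151 -0.145 4.0 89.0 -22.4;1 0.028 0.151 -0.145 4.0 89.0 -22.4")

```text
time_s: 3.97
eef_pos: [0.5298, 0.3102, 0.1319]
eef_rot: [-0.232, 0.452, 0.857, 0.089]
wrist_force: [0.3, -0.3, -1.3]
opening: 0.675
grasp_force: 64.5
```

```bash
cat >> h.py <<'E'
def stand(up,along=-.035):
    d=np.load('rel.npz'); rel=Ro.from_quat(d['q']); y=np.array([0,0,-1.]); z=-h
    R=Ro.from_matrix(np.c_[np.cross(y,z),y,z])*rel.inv(); p=TC+along*h+[0,0,.0325+up]-R.apply(d['p'])
    o,R0,p0=pose(); print(o['q'].round(2),p0.round(4),o['wrist_force'].round(1),round(o['opening'],3),'->',R0.inv().apply(p-p0).round(4),(R0.inv()*R).as_rotvec(degrees=True).round(2))
E
python3 -c "
from h import *
stand(.09)"
```

```text
[ 0.14  0.53  1.5   0.42  1.42 -0.59] [0.5298 0.3102 0.1319] [ 0.3 -0.3 -1.3] 0.675 -> [-0.     -0.0003  0.0003] [ 1.28 26.23 -6.47]
```

servo_tool(series="1 0 0 0 1.3 26.2 -6.5;1 0 0 0 1.3 26.2 -6.5;1 0 0 0 1.3 26.2 -6.5;1 0 0 0 1.3 26.2 -6.5;1 0 0 0 1.3 26.2 -6.5;1 0 0 0 1.3 26.2 -6.5;1 0 0 0 1.3 26.2 -6.5")

```text
time_s: 4.55
eef_pos: [0.529, 0.3104, 0.1308]
eef_rot: [-0.417, 0.371, 0.808, 0.189]
wrist_force: [0.1, 0.6, -0.9]
opening: 0.673
grasp_force: 64.6
```

```bash
python3 -c "
from h import *
stand(.002)
S=cam('side');T=cam('top')
a=cv2.resize(S['img'][130:280,330:480],(450,450),interpolation=cv2.INTER_CUBIC);b=cv2.resize(T['img'][140:240,190:290],(350,350),interpolation=cv2.INTER_CUBIC)
b=np.pad(b,((0,100),(0,0),(0,0)));save(np.hstack([a,b]),'pics/p4.png')"
```

```text
[ 0.02  0.73  1.39  0.68  1.72 -0.84] [0.529  0.3104 0.1308] [ 0.1  0.6 -0.9] 0.673 -> [-0.0712  0.0005  0.0501] [-0.12  0.45 -0.24]
```

View pics/p4.png

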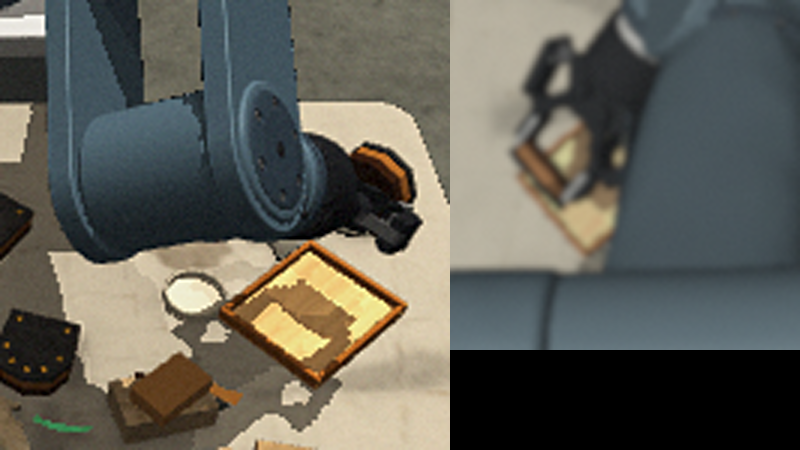

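The heel is upright with its round end up (left pane (385,170)), above the tray. Before lowering, I'll check the wrist's clearance over the clutter.

```bash
python3 -c "
from h import *
S=cam('side');P=cloud(S)
z=P[...,2]; hsv=S['img'].astype(int)
m=(z>.06)&(z<.6)&(P[...,0]>.3)&(P[...,0]<.9)&(P[...,1]>-.1)&(P[...,1]<.5)
blue=m&(hsv[...,2]>hsv[...,0]+12)
Q=P[blue]; i=np.argsort(Q[:,2])[:400:40]; print(Q[i].round(3))
for x in np.arange(.4,.85,.05):
  s=Q[(abs(Q[:,0]-x)<.025)]
  if len(s): print(x.round(2),s[:,1].min().round(2),s[:,1].max().round(2),s[:,2].min().round(3))
o=P[m&~blue]
for x in np.arange(.4,.9,.1):
  s=o[abs(o[:,0]-x)<.05]; print('o',x.round(2),[(y.round(2),s[abs(s[:,1]-y)<.05][:,2].max().round(3)) for y in np.arange(-.05,.4,.1) if (abs(s[:,1]-y)<.05).any()])
"
```

```text
[[0.653 0.192 0.209]
 [0.654 0.226 0.245]
 [0.711 0.09  0.252]
 [0.642 0.226 0.257]
 [0.713 0.078 0.262]
 [0.716 0.079 0.27 ]
 [0.714 0.077 0.28 ]
 [0.707 0.077 0.286]
 [0.703 0.063 0.289]
 [0.612 0.11  0.292]]
0.4 0.06 0.06 0.483
0.45 0.06 0.19 0.467
0.5 0.07 0.18 0.405
0.55 0.06 0.2 0.302
0.6 0.05 0.25 0.235
0.65 0.06 0.24 0.209
0.7 0.05 0.2 0.247
0.75 0.11 0.19 0.284
o 0.4 [(np.float64(0.05), np.float64(0.524)), (np.float64(0.15), np.float64(0.525))]
o 0.5 [(np.float64(0.05), np.float64(0.525)), (np.float64(0.15), np.float64(0.524)), (np.float64(0.35), np.float64(0.161))]
o 0.6 [(np.float64(-0.05), np.float64(0.224)), (np.float64(0.05), np.float64(0.435)), (np.float64(0.15), np.float64(0.442)), (np.float64(0.25), np.float64(0.359)), (np.float64(0.35), np.float64(0.189))]
o 0.7 [(np.float64(-0.05), np.float64(0.179)), (np.float64(0.05), np.float64(0.31)), (np.float64(0.15), np.float64(0.392)), (np.float64(0.25), np.float64(0.318)), (np.float64(0.35), np.float64(0.1))]
o 0.8 [(np.float64(-0.05), np.float64(0.151)), (np.float64(0.05), np.float64(0.161)), (np.float64(0.15), np.float64(0.098)), (np.float64(0.25), np.float64(0.099)), (np.float64(0.35), np.float64(0.101))]
```

servo_tool(series="1 -0.018 0 0.013 0 0 0;1 -0.036 0 0.025 0 0.5 0;1 -0.05 0 0.035 0 0.5 0;1 -0.058 0 0.041 0 0.5 0;1 -0.064 0 0.045 0 0.5 0;1 -0.068 0 0.048 0 0.5 0;1 -0.07 0 0.049 0 0.5 0;1 -0.0712 0 0.050 0 0.5 0;1 -0.0712 0 0.050 0 0.5 0")

```text
time_s: 5.45
eef_pos: [0.5294, 0.3097, 0.044]
eef_rot: [-0.422, 0.369, 0.806, 0.192]
wrist_force: [-0.4, -0.3, -0.9]
opening: 0.675
grasp_force: 64.6
```

```bash
python3 -c "
from h import *
stand(0);o=pose()[0];print(pose()[1].inv().apply([0,0,-.001]))
S=cam('side');save(cv2.resize(S['img'][150:270,380:480],(600,600),interpolation=cv2.INTER_CUBIC),'pics/p5.png')"
```

```text
[ 0.01  0.87  1.36  0.68  1.64 -0.92] [0.5294 0.3097 0.044 ] [-0.4 -0.3 -0.9] 0.675 -> [-0.0017  0.0004  0.0016] [-0.08 -0.18 -0.2 ]
[-8.21173281e-04  2.45245028e-06  5.70673662e-04]
```

View pics/p5.png

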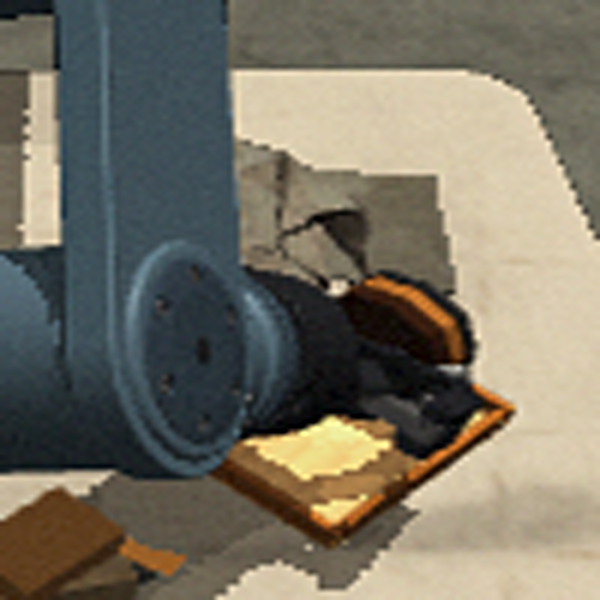

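The heel hangs upright inside the tray at its left-hand end. Lowering to contact.

servo_tool(series="1 -0.0008 0 0.0006 0 0 0;1 -0.0016 0 0.0011 0 0 0;1 -0.0016 0 0.0011 0 0 0;1 -0.0016 0 0.0011 0 0 0")

```text
time_s: 5.83
eef_pos: [0.5292, 0.3095, 0.0416]
eef_rot: [-0.422, 0.37, 0.805, 0.192]
wrist_force: [0.4, 0.7, 0.2]
opening: 0.679
grasp_force: 64.6
```

servo_tool(series="1 -0.0008 0 0.0006 0 0 0;1 -0.0016 0 0.0011 0 0 0;1 -0.0016 0 0.0011 0 0 0;1 -0.0016 0 0.0011 0 0 0")

```text
time_s: 6.17
eef_pos: [0.5293, 0.3094, 0.0413]
eef_rot: [-0.423, 0.369, 0.805, 0.192]
wrist_force: [-0.6, -2.5, 8.3]
opening: 0.674
grasp_force: 65.1
```

Contact at about 8 N. Releasing gently, then retreating along the tool.

servo_tool(series="-0.2 0 0 0 0 0 0;-0.35 0 0 0 0 0 0;-0.4 0 0 0 0 0 0;-0.5 0 0 0 0 0 0;-0.55 0 0 0 0 0 0;-0.6 0 0 0 0 0 0;-0.6 0 0 0 0 0 0;-0.6 0 0 0 0 0 0")

```text
time_s: 6.83
eef_pos: [0.5289, 0.3096, 0.0394]
eef_rot: [-0.422, 0.37, 0.805, 0.192]
wrist_force: [0.4, -0.6, -1.3]
opening: 0.801
grasp_force: 0.0
```

servo_tool(series="-0.6 0 0 -0.005 0 0 0;-0.6 0 0 -0.015 0 0 0;-0.6 0 0 -0.03 0 0 0;-0.6 0 0 -0.05 0 0 0;-0.6 0 0 -0.07 0 0 0;-0.6 0 0 -0.09 0 0 0;-0.6 0 0 -0.10 0 0 0;-0.6 0 0 -0.10 0 0 0")

```text
time_s: 7.5
eef_pos: [0.586, 0.2452, 0.0989]
eef_rot: [-0.42, 0.37, 0.806, 0.193]
wrist_force: [0.6, 0.2, -0.3]
opening: 0.804
grasp_force: 0.0
```

```bash
python3 -c "
from h import *
o,R,p=pose();print(o['q'].round(2),p,o['wrist_force'].round(1))
S=cam('side');save(cv2.resize(S['img'][150:270,380:480],(600,600),interpolation=cv2.INTER_CUBIC),'pics/p6.png')
P=cloud(S);d=P-TC;a=d@h;b=d@np.array([-h[1],h[0],0]);z=P[...,2]
m=(abs(a)<.06)&(abs(b)<.045)&(z>.02)&(z<.12)&(np.indices(a.shape)[1]>430)
print(m.sum());Q=np.stack([a,b,z],-1)[m];print(np.percentile(Q,[2,10,50,90,98],axis=0).round(3))"
```

```text
[-0.07  0.86  1.23  0.64  1.79 -0.89] [0.58603188 0.24521472 0.09888472] [ 0.6  0.2 -0.3]
463
[[-0.041 -0.026  0.021]
 [-0.038 -0.019  0.028]
 [-0.021  0.006  0.052]
 [-0.019  0.028  0.066]
 [-0.017  0.031  0.07 ]]
```

View pics/p6.png

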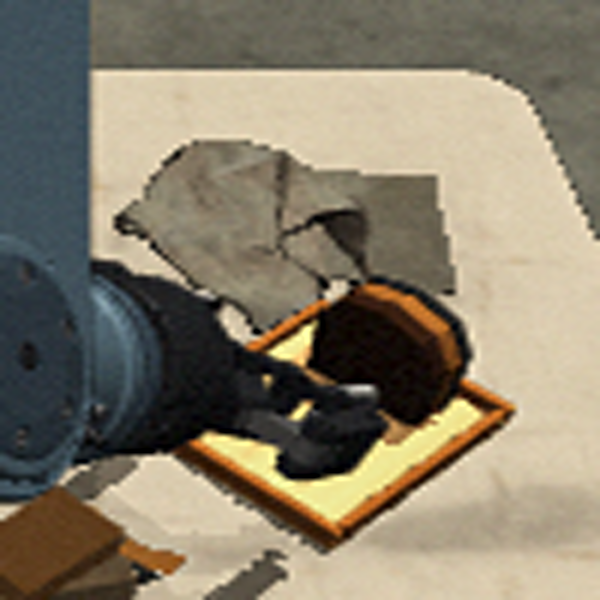

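The heel stands upright in the tray with its leather face towards the gripper (crop (385,340)), top at z≈0.07 and tread at about −43 mm along the tray. Now I'll go up and over with shut fingers to the tread side.

```bash
python3 -c "
from h import *
o,R0,p0=pose()
print('up',R0.inv().apply([0,0,.11]).round(4))
R=tool(41,0)
s=np.array([-h[1],h[0],0])
p=TC-.085*h+.003*s; p[2]=.185
print(p,R0.inv().apply(p-p0).round(4),(R0.inv()*R).as_rotvec(degrees=True).round(2))"
```

```text
up [ 0.0902 -0.0001 -0.0629]
[0.48749911 0.36161849 0.185     ] [0.1578 0.0016 0.0737] [  0.08 -55.12  -0.32]
```

servo_tool(series="0 0.03 0 -0.02 0 0 0;1 0.06 0 -0.042 0 0 0;1 0.09 0 -0.063 0 0 0;1 0.09 0 -0.063 0 0 0;1 0.158 0.0016 0.074 0 -55.1 0;1 0.158 0.0016 0.074 0 -55.1 0;1 0.158 0.0016 0.074 0 -55.1 0;1 0.158 0.0016 0.074 0 -55.1 0;1 0.158 0.0016 0.074 0 -55.1 0;1 0.158 0.0016 0.074 0 -55.1 0;1 0.158 0.0016 0.074 0 -55.1 0;1 0.158 0.0016 0.074 0 -55.1 0")

```text
time_s: 8.55
eef_pos: [0.4842, 0.3644, 0.1847]
eef_rot: [0.001, 0.415, 0.91, -0.001]
wrist_force: [-0.0, 0.9, -0.1]
opening: 0.001
grasp_force: 0.0
```

servo_tool(series="1 0 0 0 0 -2 0;1 0 0 0 0 -2 0;1 0 0 0 0 -2 0")

```text
time_s: 8.8
eef_pos: [0.4843, 0.3636, 0.1834]
eef_rot: [0.013, 0.415, 0.91, -0.009]
wrist_force: [0.0, -0.2, -0.0]
opening: -0.003
grasp_force: 0.0
```

```bash
python3 -c "
from h import *
o,R0,p0=pose();print(o['q'].round(2),p0,o['wrist_force'].round(1),o['opening'])
s=np.array([-h[1],h[0],0]);R=tool(41,0)
p=TC-.085*h+.003*s; p[2]=.083
print((R0.inv()*R).as_rotvec(degrees=True).round(1));
print(R0.inv().apply(p-p0).round(4),R0.inv().apply(p+.055*h-p0).round(4))
S=cam('side');P=cloud(S);d=P-TC;a=d@h;b=d@s;z=P[...,2]
m=(abs(a)<.06)&(abs(b)<.045)&(z>.02)&(z<.09)&(np.indices(a.shape)[1]>430)
Q=np.stack([a,b,z],-1)[m];print(m.sum(),np.percentile(Q,[2,50,98],axis=0).round(3))"
```

```text
[ 0.46  0.32  1.59 -0.03  1.23 -0.24] [0.48426772 0.36362668 0.18339539] [ 0.  -0.2 -0. ] -0.0032341896575541667
[-0.3  1.8 -0.1]
[-0.0005  0.0016  0.1005] [-0.0555  0.0017  0.1022]
462 [[-0.042 -0.026  0.021]
 [-0.021  0.006  0.051]
 [-0.017  0.03   0.069]]
```

servo_tool(series="1 0 0.0016 0.04 0 1.8 0;1 0 0.0016 0.075 0 1.8 0;1 0 0.0016 0.092 0 1.8 0;1 0 0.0016 0.1 0 1.8 0;1 0 0.0016 0.101 0 1.8 0;1 -0.01 0.0016 0.101 0 1.8 0;1 -0.02 0.0016 0.101 0 1.8 0;1 -0.026 0.0016 0.101 0 1.8 0;1 -0.03 0.0016 0.101 0 1.8 0;1 -0.034 0.0016 0.101 0 1.8 0;1 -0.037 0.0016 0.101 0 1.8 0;1 -0.04 0.0016 0.101 0 1.8 0")

```text
time_s: 9.85
eef_pos: [0.5153, 0.3308, 0.085]
eef_rot: [-0.0, 0.416, 0.909, -0.001]
wrist_force: [-0.9, -0.3, -0.2]
opening: -0.002
grasp_force: 0.0
```

servo_tool(series="1 -0.003 0 0 0 0 0;1 -0.006 0 0 0 0 0;1 -0.008 0 0 0 0 0;1 -0.01 0 0 0 0 0;1 -0.012 0 0 0 0 0;1 -0.014 0 0 0 0 0;1 -0.016 0 0 0 0 0;1 -0.018 0 0 0 0 0;1 -0.02 0 0 0 0 0;1 -0.022 0 0 0 0 0;1 -0.022 0 0 0 0 0;1 -0.022 0 0 0 0 0")

```text
time_s: 10.85
eef_pos: [0.5295, 0.3142, 0.0846]
eef_rot: [-0.0, 0.416, 0.909, -0.002]
wrist_force: [1.3, 0.6, -0.2]
opening: -0.002
grasp_force: 0.0
```

```bash
python3 -c "
from h import *
o,R0,p0=pose();print(p0,o['wrist_force'].round(1))
S=cam('side');save(cv2.resize(S['img'][150:270,380:480],(600,600),interpolation=cv2.INTER_CUBIC),'pics/p7.png')"
```

```text
[0.5294532  0.3142437  0.08459854] [ 1.3  0.6 -0.2]
```

View pics/p7.png

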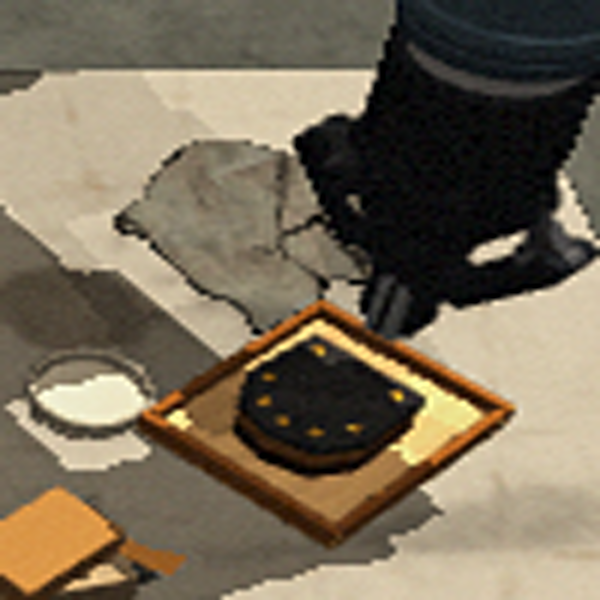

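The heel lies tread up in the tray, tacks showing (crop (325,400)), clear of the rim. I'll raise the arm clear and check that it is flat and that the other heels haven't moved.

servo_tool(series="1 0 0 -0.03 0 0 0;1 0 0 -0.07 0 0 0;1 0 0 -0.11 0 0 0;1 0 0 -0.15 0 0 0;1 0 0 -0.15 0 0 0;1 0 0 -0.15 0 0 0;1 0 0 -0.15 0 0 0;1 0 0 -0.15 0 0 0")

```text
time_s: 11.57
eef_pos: [0.5285, 0.3145, 0.2326]
eef_rot: [-0.001, 0.416, 0.909, -0.003]
wrist_force: [-1.0, 0.3, -0.8]
opening: -0.0
grasp_force: 0.0
```

```bash
python3 -c "
from h import *
S=cam('side');P=cloud(S);d=P-TC;a=d@h;b=d@np.array([-h[1],h[0],0]);z=P[...,2]
m=(abs(a)<.05)&(abs(b)<.042)&(z>.022)&(z<.06)
Q=np.stack([a,b,z],-1)[m];print(m.sum(),np.percentile(Q,[2,50,98],axis=0).round(3));A=np.c_[Q[:,:2],np.ones(len(Q))];t=Q[:,2]>.026
print('slope',np.linalg.lstsq(A[t],Q[t,2],rcond=None)[0].round(3))
for c in((.444,.023),(.592,.061)):
  k=(np.hypot(P[...,0]-c[0],P[...,1]-c[1])<.05)&(z>.02)&(z<.04);print(cv2.minAreaRect((P[k][:,:2]*1000).astype(np.float32)))
print(ctrl.get_obs()['wrist_force'].round(1), ctrl.get_obs()['dq'].round(2))"
```

```text
481 [[-0.021 -0.028  0.024]
 [ 0.01   0.001  0.028]
 [ 0.041  0.029  0.031]]
slope [ 0.005 -0.002  0.028]
((443.1190185546875, 22.855932235717773), (65.869384765625, 62.30970001220703), 53.67906951904297)
((591.8650512695312, 60.20768356323242), (61.39043426513672, 67.18907928466797), 71.9836196899414)
[-0.6  0.8  0.4] [-0.  0. -0.  0.  0. -0.]
```

The heel is flat and inside the tray, and the other two are where they were. Handing in.

```bash
python3 -c "
from bench import ctrl
print(ctrl.hand_in())"
```

```text
the job is handed in; nothing more can be done
None
```

The upside-down heel now lies flat in the tray with its tacked tread up, the other two heels are where they were, and the job is handed in (about 12 s on the robot's clock; no verdict came back).

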